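Hang the in-use sign and reset the hand valve two turns open

TASK

Take the gas line into use: first hang the little tent-shaped sheet-metal sign astride the bar of the rail and let go of it, before you turn the valve. Then grip the valve wheel's upright crank handle, close the valve clockwise right to its stop and back it off exactly two full turns. Finish still gripping the crank handle, with the sign still hanging, and leave the other glassware and bottles standing where they are.

Things in the scene. Friction and masses are not known exactly. Their poses are not given: they have to be found in the camera images.
- sign: Loose folded aluminium sign, 70 to 110 g, standing like a tent, 80 x 66 x 124 mm: two 4 mm sheets, 20 degrees to each side of the vertical, ridge along x, open below (58 mm between lower edges). On the ridge a grey grip spine 60 mm long (x), 10 mm thick (y), free from 90 to 124 mm above the feet. Origin: on the surface, midway between the feet; z up.
- sign_grip (a point): Middle of the sign's grip spine, 112 mm above its feet (12 mm below the spine's top); axes as the sign.
- sign_seat (a point): Point inside the tent, 60.7 mm above the feet on the middle plane: it lies on the bar's axis when the sign hangs astride the bar.
- rail: Fixed rail: a horizontal round steel bar 12 mm in diameter along the rail's x axis, on two posts 170 mm apart (150 mm clear between them), its axis 115 mm above the worktop; foot plate 200 x 50 x 10 mm. Origin: centre of the foot plate's underside.
- rail_mid (a point): Middle of the bar, on its axis; x along the bar. A sign that hangs clear of the posts has its seat point within 35 mm of this along x.
- valve: Fixed valve: aluminium foot plate 100 x 100 x 10 mm, brass body with two hose barbs along its y axis, vertical stem with a dark steel wheel on top. Origin: centre of the foot plate's underside. At the closed stop the crank handle stands on the valve's -x side (valve's own axes, which are turned about the vertical).
- wheel (a joint): Turn of the valve wheel in rad: 0 at the closed stop, growing counter-clockwise seen from above as the valve opens (6.283 a turn, four turns in all). It starts 1.2 to 4.5 rad open, turns with light friction (about 0.06 N m) and stays where it is left; the stop is hard.
- wheel_hub (a point): Centre of the wheel's top, on the stem axis, 96 mm above the worktop. Wheel: outer diameter 112 mm, rim bar 12 mm thick, rim top 91 mm above the worktop, nothing on the wheel but the crank handle stands higher than 96 mm.
- crank_handle: Black upright round crank handle on the wheel's rim, 18 mm in diameter, 50 mm tall (94 to 144 mm above the worktop), its axis vertical and 50 mm from the stem axis. It turns freely on its own pin, so that a gripper can lead it round in circles without turning itself. Origin: centre of its underside; its own yaw means nothing.
- crank_grip (a point): Point on the crank handle's axis, 126 mm above the worktop, 18 mm below its top; moves with the wheel on the 50 mm circle.
- bottle_white: Bystander: round white-capped bottle, 52 x 52 x 112 mm, loose; origin under its centre.
- beaker_50: Bystander: low open beaker, 56 x 56 x 76 mm, loose; origin under its centre.
- drop_bottle: Bystander: small brown bottle, 30 x 30 x 78 mm, loose; origin under its centre.
- sample_cup: Bystander: small snap-lid sample cup, 35 x 43 x 24 mm, loose; origin under its centre.

How it is judged:
By the outcome, as a careful person would: the job done as asked, in the order asked, and still so for the second after the job is handed in, while the arm keeps its last pose, push and grip.
It also fails if it takes over 72 s, if anything falls off the work surface, if the arm or the gripper's body presses on something with over 40 N, if the wrist force passes 120 N, or if a joint passes its speed limit or range.

ROBOT

A 6-joint arm with a two-finger parallel gripper is mounted at the origin on a cart in front of the work surface, level with it; the furniture and walls round the work are solid. World frame = base frame: x ahead of the robot, y to its left, z up, the work surface at z = 0. Lengths are in m, angles in rad, forces in N, time in s.
With the tool pointing down it reaches from about 0.25 to 0.775 m from the base axis. Payload 4 kg.
Tool frame: the origin (TCP) lies midway between the tips of the shut fingers; the grasp point (between the pads) lies 19 mm behind it; z points along the fingers, y is the line along which they close (so a half turn about z gives the same grasp; the last joint's range is limited). The gripper opens to 85 mm and grips with 20 to 120 N. Pads are 22 mm wide; open, the fingers measure 114 mm over their backs; the gripper's body (76 mm by 85 mm) begins 54 mm behind the grasp point. The pads swing forward as they close: fully open they stand 13 mm farther back than shut.
Start: joints at [-1.365, 0.087, 1.371, -0, 1.684, -0.103], TCP at [0.167, -0.524, 0.204] pointing down, gripper open.
Joint ranges: [-3.1, 3.1], [-0.76, 2.03], [0.27, 2.55], [-1.08, 4.22], [0.17, 2.65], [-2.57, 2.57]. Speed limits (rad/s): [2.79, 2.79, 3.14, 3.14, 3.14, 3.14].

INTERFACE

Orientations are given as a rotation vector (axis times angle).
In Python, from plant import env, optics gives the robot as it stands.
- The arm moves only by the tool carry_out, never from a script. Its argument "steps" is a list of rows, each a list of 7 numbers: the shift along the tool's x, y, z in mm, then the turn, a rotation vector about the tool's x, y, z in rad, then the gripper's target within -1 to 1 (fully open at 1, half-way at 0, shut at -1). In form: [[tx, ty, tz, ax, ay, az, claw], ...]. A call has exactly 5 rows; each row is the pose to reach, as a shift and turn from the pose commanded when the call began, along the tool's axes at that moment; what a row does not reach only later rows make up. A row lasts 1/10 s, in which the tool goes at most 50 mm and 8.59 degrees, less where a joint would pass 70% of its speed; a pose out of reach is approached as far as the arm can. A call with a gripper value outside its range is refused whole. The fingers move at their own pace and stop on an object; the grip force is fixed at half the most. Time passes only in rows, so rows that repeat a pose let the fingers close, or fill a call up. It gives the time, the measured TCP pose, the force, the opening and the grip force at its end, in the units of the state.
- env.state(): the state, without advancing time (a new reading comes with each control period).
- optics.camera(name): name is "side" or "top"; returns a dict with "frame" (384x512x3 uint8, red, green, blue), "range_z" (384x512 float32, m along the optical axis (not along the pixel's ray), 0 where there is no reading), "intrinsics" (3x3 intrinsics, pixels), "R" (3x3) and "t" (3): a world point X has camera coordinates R X + t. Camera axes: x right, y down, z forward; pixel columns grow to the right and rows downward; lengths in m; the calibration is good to about 2 mm. A picture is of the moment at which its call begins.
- env.job_done(): hands the job in; it is judged then, once.
The state is a dict: "time_s": time; "joint_positions": joint angles; "qd": joint speeds; "joint_torque": joint torques, N m; "eef_pos": TCP position; "tool_rot": TCP orientation; "wrist_force": force on the tool from outside, world axes, zero at the start; "ft_torque": the same for the moment, N m; "grip_width": finger opening in m; "gripper_force": force on a finger pad.
Only numpy, scipy, OpenCV 4.12 (cv2) and the standard library are available. Lean on these libraries where they do the work, as an engineer would, in place of code of your own. Each camera call takes 0.05 s, during which the arm holds its last target. There are 200 camera calls.

## Working session

There is one attempt and no reset: what is moved stays moved. The work goes in short steps, Python scripts to look and compute and a tool call to move; the robot and the scene stay as the last step left them, time stands still between calls to the robot, and variables do not carry over. Pictures are saved under pics/ and viewed, at most 10 in all, crops included, and the job is handed in when it is done.

Besides the shell and the picture viewer there is one more tool, called after "Call:" as name(argument=value, ...), one argument or row to a line, values as JSON. carry_out: Moves the arm, as the interface text tells. Its arguments: {"type":"object","properties":{"steps":{"type":"array","items":{"type":"array","items":{"type":"number"}}}},"required":["steps"]}

```bash
mkdir -p pics; ls; python3 - <<'E'
from plant import env, optics
import cv2, numpy as np
s=env.state(); print({k:np.round(v,3) for k,v in s.items()})
for n in("top","side"):
    c=optics.camera(n); np.savez(f"pics/{n}0.npz",**c)
    cv2.imwrite(f"pics/{n}0.png",cv2.cvtColor(c["frame"],cv2.COLOR_RGB2BGR))
    print(n,c["intrinsics"],c["R"].round(3),c["t"].round(3),(-c["R"].T@c["t"]).round(3))
E
```

```text
pics
{'time_s': np.float64(0.0), 'joint_positions': array([-1.365,  0.088,  1.372, -0.   ,  1.684, -0.103]), 'qd': array([ 0.001, -0.   , -0.002, -0.   ,  0.   ,  0.002]), 'joint_torque': array([ 0.0000e+00, -3.5186e+01, -3.1328e+01, -0.0000e+00,  1.1000e-02,
       -0.0000e+00]), 'eef_pos': array([ 0.167, -0.523,  0.203]), 'tool_rot': array([-3.102, -0.483,  0.   ]), 'wrist_force': array([-0.149, -0.322, -0.231]), 'ft_torque': array([-0.029,  0.032,  0.022]), 'gripper_force': np.float64(0.0), 'grip_width': np.float64(0.085)}
top [[428.74871361   0.         255.36384678]
 [  0.         428.74871361 193.59281027]
 [  0.           0.           1.        ]] [[-0.011 -1.     0.015]
 [-0.982  0.008 -0.19 ]
 [ 0.19  -0.017 -0.982]] [-0.198  0.545  1.072] [ 0.329 -0.183  1.159]
side [[409.43830019   0.         258.40754512]
 [  0.         409.43830019 190.88714948]
 [  0.           0.           1.        ]] [[ 1.     0.02  -0.014]
 [-0.003 -0.472 -0.882]
 [-0.024  0.881 -0.472]] [-0.544  0.007  1.131] [ 0.571 -0.983  0.533]
```

View pics/top0.png

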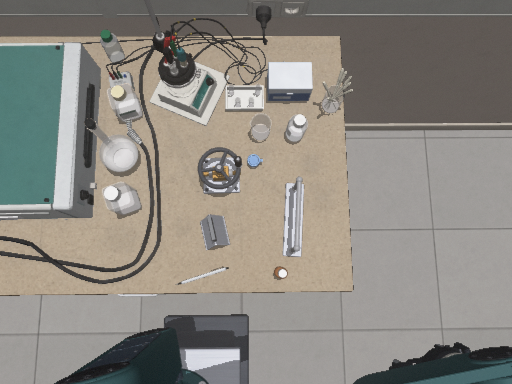

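View pics/side0.png

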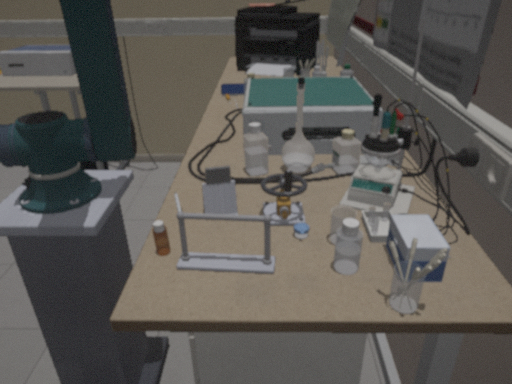

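The top view shows the sign at about (215,232), the rail at (293,218), the valve wheel at (219,170) with the crank handle at (238,161), the drop bottle at (281,272), the sample cup at (254,160), the beaker at (261,127) and the white bottle at (297,128). Next I measure these from the depth data.

```bash
cat > h.py <<'E'
import numpy as np, cv2
def cloud(c):
    K,R,t=c["intrinsics"],c["R"],c["t"]; z=c["range_z"]; v,u=np.mgrid[:z.shape[0],:z.shape[1]]
    P=np.stack([(u-K[0,2])/K[0,0]*z,(v-K[1,2])/K[1,1]*z,z],-1)
    W=(P-t)@R; W[z==0]=np.nan; return W
def box(W,x0,x1,y0,y1,z0,z1):
    return W[(W[...,0]>x0)&(W[...,0]<x1)&(W[...,1]>y0)&(W[...,1]<y1)&(W[...,2]>z0)&(W[...,2]<z1)]
def line(P):
    c=P.mean(0); d=np.linalg.svd(P-c)[2][0]; s=(P-c)@d
    return c+d*(s.min()+s.max())/2, np.arctan2(d[1],d[0]), np.ptp(s)
E
python3 - <<'E'
from h import *
for n,pts in (("top",dict(sign=(215,232),rail=(293,218),wheel=(219,170),crank=(238,161),drop=(281,272),cup=(254,160),beaker=(261,127),white=(297,128),table=(180,250))),("side",dict(sign=(218,185),bar=(225,217),wheel=(284,185)))):
    W=cloud(np.load(f"pics/{n}0.npz"))
    for k,(u,v) in pts.items(): print(n,k,W[v,u].round(3))
    if n=="top": sx,sy=W[232,215,:2]; rx,ry=W[218,293,:2]; wx,wy=W[170,219,:2]
    else: print()
    for a,b in ((.10,.135),(.0,.135)):
        P=box(W,sx-.07,sx+.07,sy-.07,sy+.07,a+.006,b); print(n,"sign",a,len(P),P.mean(0).round(4),P.min(0).round(3),P.max(0).round(3))
        if a>.05: print(line(P))
    P=box(W,rx-.13,rx+.13,ry-.06,ry+.06,.105,.14); print(n,"rail",len(P),line(P),P[:,2].max())
    P=box(W,rx-.13,rx+.13,ry-.06,ry+.06,.004,.03); print(n,"railfoot",len(P),line(P))
    P=box(W,wx-.08,wx+.08,wy-.08,wy+.08,.07,.098); 
    (c,s,a)=cv2.fitEllipse(P[cv2.convexHull(P[:,:2].astype(np.float32),returnPoints=False).ravel(),:2].astype(np.float32)); print(n,"wheel",len(P),c,s)
    P=box(W,wx-.08,wx+.08,wy-.08,wy+.08,.12,.16); print(n,"crank",len(P),P.mean(0),P.min(0),P.max(0))
    P=box(W,wx-.08,wx+.08,wy-.08,wy+.08,.005,.014); 
    if len(P)>10: print(n,"foot",len(P),cv2.minAreaRect(P[:,:2].astype(np.float32)))
c=cv2.imread("pics/top0.png")[110:290,180:320]; cv2.imwrite("pics/crop0.png",cv2.resize(c,None,fx=3.3,fy=3.3,interpolation=cv2.INTER_CUBIC))
E
```

```text
top sign [ 0.441 -0.099  0.076]
top rail [ 0.483 -0.304  0.013]
top wheel [ 0.598 -0.11   0.094]
top crank [ 0.608 -0.16   0.143]
top drop [ 0.34  -0.264  0.076]
top cup [ 0.644 -0.201  0.019]
top beaker [ 0.745 -0.222  0.002]
top white [ 0.711 -0.313  0.089]
top table [ 0.401 -0.     0.001]
top sign 0.1 113 [ 0.4464 -0.0935  0.1228] [ 0.418 -0.103  0.109] [ 0.475 -0.083  0.13 ]
(array([ 0.44687434, -0.09339405,  0.12281754]), np.float64(-2.919756659812662), np.float64(0.05971576811715888))
top sign 0.0 751 [ 0.4459 -0.0961  0.0537] [ 0.371 -0.169  0.006] [ 0.505 -0.042  0.13 ]
top rail 378 (array([ 0.48179136, -0.30474283,  0.12033175]), np.float64(3.071334697113182), np.float64(0.18611880260281238)) 0.1262185801091252
top railfoot 1124 (array([ 0.4819623 , -0.30170788,  0.00991434]), np.float64(3.091576094243169), np.float64(0.261059789132726))
top wheel 704 (0.6058939099311829, -0.10931403189897537) (0.11030084639787674, 0.11106829345226288)
top crank 54 [ 0.6108907  -0.15923194  0.14010585] [ 0.60446583 -0.16691166  0.12085734] [ 0.62046825 -0.15154678  0.14744141]
top foot 600 (
[... 436 characters left out ...]
14 -0.1068  0.0636] [ 0.403 -0.131  0.007] [ 0.494 -0.076  0.126]
side rail 627 (array([ 0.48358657, -0.31164606,  0.11734278]), np.float64(-0.068462164294085), np.float64(0.18484770035185893)) 0.12447791618105884
side railfoot 1655 (array([ 0.46693942, -0.31099697,  0.01063145]), np.float64(-0.10199684727379778), np.float64(0.23268457977152174))
side wheel 588 (0.6077464818954468, -0.11529079079627991) (0.10790151357650757, 0.11014635860919952)
side crank 95 [ 0.61379655 -0.1667199   0.13395869] [ 0.60576539 -0.17201469  0.1201267 ] [ 0.6215651  -0.1562952   0.14585274]
side foot 592 ((0.6079549789428711, -0.11327553540468216), (0.10065967589616776, 0.10414186865091324), 0.5596711039543152)
```

View pics/crop0.png

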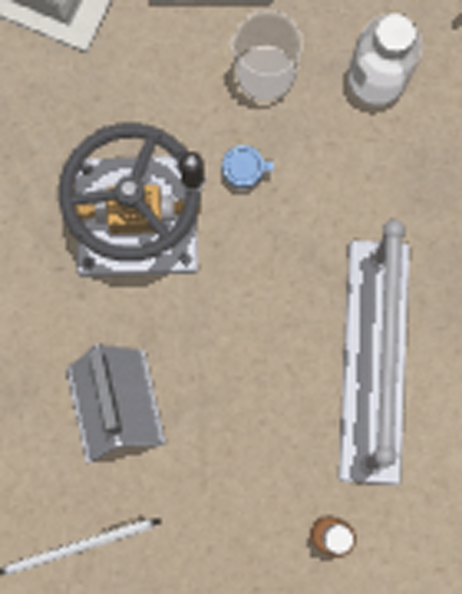

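```bash
cat >> h.py <<'E'
from scipy.spatial.transform import Rotation as Ro
def down(yaw):
    c,s=np.cos(yaw),np.sin(yaw); return Ro.from_matrix(np.array([[c,s,0],[s,-c,0],[0,0,-1]]))
def rel(p,yaw,p0=None,R0=None):
    from plant import env
    s=env.state(); p0=s["eef_pos"] if p0 is None else np.array(p0); R0=Ro.from_rotvec(s["tool_rot"]) if R0 is None else R0
    return np.r_[R0.inv().apply(np.array(p)-p0)*1000,(R0.inv()*down(yaw)).as_rotvec()].round(4)
E
python3 - <<'E'
from h import *
print(rel((.447,-.095,.204),.224,(.167,-.524,.204)))
E
```

```text
[ 3.971338e+02 -3.236128e+02  7.457000e-01 -2.000000e-03 -1.000000e-04
  8.480000e-02]
```

Call:
carry_out(
  steps=[
    [26, -22, 0, 0, 0, 0, 1],
    [53, -43, 0, 0, 0, 0, 1],
    [79, -65, 0, 0, 0, 0, 1],
    [106, -86, 0, 0, 0, 0, 1],
    [132, -108, 0, 0, 0, 0, 1],
  ],
)

```text
time_s: 0.6
eef_pos: [0.2605, -0.3795, 0.2037]
tool_rot: [-3.103, -0.483, 0.0]
wrist_force: [1.0, 0.6, 0.1]
grip_width: 0.0852
gripper_force: 0.0
```

Call:
carry_out(
  steps=[
    [26, -22, 0, 0, 0, 0, 1],
    [53, -43, 0, 0, 0, 0, 1],
    [79, -65, 0, 0, 0, 0, 1],
    [106, -86, 0, 0, 0, 0, 1],
    [132, -108, 0, 0, 0, 0, 1],
  ],
)

```text
time_s: 1.1
eef_pos: [0.3534, -0.2366, 0.2038]
tool_rot: [-3.104, -0.483, 0.001]
wrist_force: [1.0, -0.1, -0.4]
grip_width: 0.0854
gripper_force: 0.0
```

Call:
carry_out(
  steps=[
    [26, -22, 0, 0, 0, 0.02, 1],
    [53, -43, 0, 0, 0, 0.04, 1],
    [79, -65, 0, 0, 0, 0.06, 1],
    [106, -86, 0, 0, 0, 0.085, 1],
    [133, -108, 0, 0, 0, 0.085, 1],
  ],
)

```text
time_s: 1.6
eef_pos: [0.4472, -0.0933, 0.2038]
tool_rot: [-3.122, -0.35, 0.001]
wrist_force: [0.4, -0.1, -0.7]
grip_width: 0.0851
gripper_force: 0.0
```

```bash
python3 - <<'E'
from h import *
print(env.state()["eef_pos"] if 0 else "", rel((.447,-.095,.095),.224))
from plant import env; s=env.state(); print(s["eef_pos"],s["tool_rot"],s["time_s"])
E
```

```text
[-5.237000e-01  1.620500e+00  1.088209e+02 -2.000000e-04  7.000000e-04
 -6.000000e-04]
[ 0.44722624 -0.09330677  0.20382078] [-3.12191562e+00 -3.50132074e-01  1.06388104e-03] 1.6
```

Call:
carry_out(
  steps=[
    [0, 1, 25, 0, 0, 0, 1],
    [0, 1.5, 50, 0, 0, 0, 1],
    [0, 1.5, 75, 0, 0, 0, 1],
    [0, 1.5, 95, 0, 0, 0, 1],
    [0, 1.5, 108, 0, 0, 0, 1],
  ],
)

```text
time_s: 2.1
eef_pos: [0.4459, -0.0956, 0.0939]
tool_rot: [-3.12, -0.351, 0.005]
wrist_force: [-1.3, 1.2, 0.8]
grip_width: 0.0852
gripper_force: 0.0
```

Call:
carry_out(
  steps=[
    [0, 0, 0, 0, 0, 0, -0.2],
    [0, 0, 0, 0, 0, 0, -0.4],
    [0, 0, 0, 0, 0, 0, -0.6],
    [0, 0, 0, 0, 0, 0, -0.7],
    [0, 0, 0, 0, 0, 0, -1],
  ],
)

```text
time_s: 2.6
eef_pos: [0.4478, -0.0964, 0.0973]
tool_rot: [3.121, 0.351, 0.003]
wrist_force: [0.3, -0.1, 0.1]
grip_width: 0.0124
gripper_force: 0.0
```

Call:
carry_out(
  steps=[
    [0, 0, 0, 0, 0, 0, -1],
    [0, 0, 0, 0, 0, 0, -1],
    [0, 0, 0, 0, 0, 0, -1],
    [0, 0, 0, 0, 0, 0, -1],
    [0, 0, 0, 0, 0, 0, -1],
  ],
)

```text
time_s: 3.1
eef_pos: [0.448, -0.0961, 0.0979]
tool_rot: [3.121, 0.351, 0.004]
wrist_force: [-1.0, 0.6, 5.8]
grip_width: -0.0
gripper_force: 2.8
```

The fingers closed to 0, so I look at where the sign is.

```bash
python3 - <<'E'
from plant import env, optics
from h import *
o=[]
for n in("top","side"):
    c=optics.camera(n); np.savez(f"pics/{n}1.npz",**c); o.append(c["frame"])
a=cv2.resize(o[0][120:280,170:310],None,fx=3,fy=3); b=cv2.resize(o[1][120:280,140:270],None,fx=3,fy=3)
cv2.imwrite("pics/l1.png",cv2.cvtColor(np.hstack([a,b])[:,:800],cv2.COLOR_RGB2BGR))
s=env.state();print(s["grip_width"],s["gripper_force"],s["wrist_force"],s["eef_pos"])
E
```

```text
0.00013710197958636985 2.8362133783457466 [-0.90259317  2.01544626  6.15564602] [ 0.4479731  -0.0961132   0.09796329]
```

View pics/l1.png

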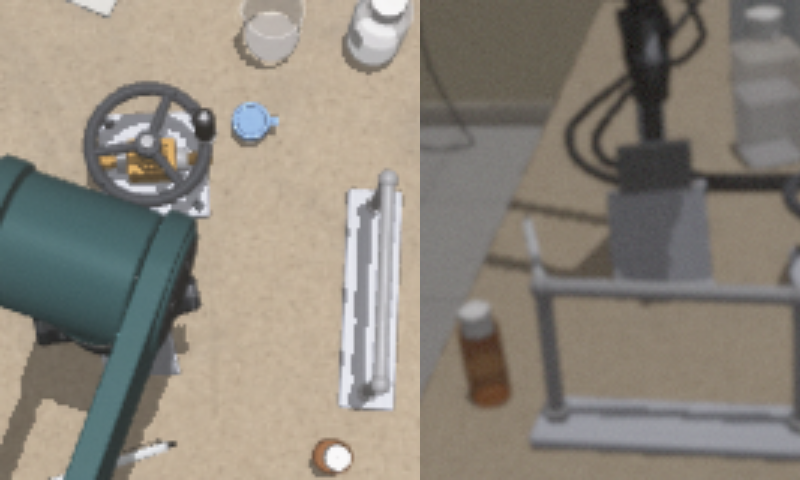

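```bash
python3 - <<'E'
from h import *
A=cloud(np.load("pics/side0.npz")); B=cloud(np.load("pics/side1.npz"))
for W in(A,B):
    for v in range(158,206,4): print(v,W[v,208].round(3),W[v,218].round(3),W[v,228].round(3))
    P=box(W,.40,.50,-.115,-.08,.106,.128); print(line(P),len(P))
E
```

```text
158 [0.375 0.24  0.   ] [ 0.407  0.244 -0.002] [ 0.44   0.242 -0.001]
162 [ 0.378  0.212 -0.001] [ 0.411  0.21  -0.001] [0.443 0.208 0.   ]
166 [ 0.383  0.179 -0.001] [ 0.451 -0.093  0.124] [ 0.475 -0.092  0.124]
170 [ 0.427 -0.102  0.118] [ 0.451 -0.101  0.118] [ 0.474 -0.095  0.114]
174 [ 0.427 -0.106  0.109] [ 0.45  -0.101  0.107] [ 0.474 -0.092  0.103]
178 [ 0.426 -0.106  0.099] [ 0.45  -0.1    0.096] [ 0.473 -0.095  0.093]
182 [ 0.425 -0.103  0.087] [ 0.449 -0.1    0.085] [ 0.473 -0.094  0.082]
186 [ 0.425 -0.104  0.076] [ 0.448 -0.098  0.073] [ 0.472 -0.096  0.072]
190 [ 0.425 -0.109  0.068] [ 0.448 -0.102  0.064] [ 0.472 -0.1    0.063]
194 [ 0.424 -0.111  0.058] [ 0.448 -0.109  0.057] [ 0.472 -0.104  0.054]
198 [ 0.424 -0.115  0.049] [ 0.448 -0.11   0.046] [ 0.472 -0.106  0.044]
202 [ 0.424 -0.121  0.041] [ 0.448 -0.113  0.037] [ 0.472 -0.115  0.037]
(array([ 0.44908926, -0.0990405 ,  0.11649147]), np.float64(-2.915744815074762), np.float64(0.05906966728567141)) 204
158 [0.375 0.236 0.002] [ 0.454 -0.109  0.152] [ 0.44   0.243 -0.002]
162 [ 0.379  0.211 -0.001] [ 0.453 -0.108 
[... 173 characters left out ...]
4 [ 0.428 -0.109  0.111] [ 0.451 -0.105  0.109] [ 0.474 -0.099  0.106]
178 [ 0.427 -0.11   0.101] [ 0.45  -0.104  0.098] [ 0.474 -0.1    0.095]
182 [ 0.426 -0.109  0.089] [ 0.45  -0.104  0.087] [ 0.473 -0.097  0.083]
186 [ 0.425 -0.109  0.079] [ 0.449 -0.102  0.075] [ 0.473 -0.1    0.074]
190 [ 0.425 -0.111  0.069] [ 0.449 -0.107  0.067] [ 0.473 -0.103  0.065]
194 [ 0.425 -0.116  0.061] [ 0.449 -0.11   0.057] [ 0.472 -0.102  0.053]
198 [ 0.425 -0.119  0.051] [ 0.448 -0.11   0.046] [ 0.472 -0.108  0.045]
202 [ 0.424 -0.121  0.041] [ 0.448 -0.115  0.038] [ 0.472 -0.112  0.036]
(array([ 0.45041657, -0.1035087 ,  0.11705357]), np.float64(-2.9212201024347677), np.float64(0.05963243354162126)) 221
```

Call:
carry_out(
  steps=[
    [0, 0, -6, 0, 0, 0, -1],
    [0, 0, -12, 0, 0, 0, -1],
    [0, 0, -20, 0, 0, 0, -1],
    [0, 0, -30, 0, 0, 0, -1],
    [0, 0, -40, 0, 0, 0, -1],
  ],
)

```text
time_s: 3.7
eef_pos: [0.4473, -0.0962, 0.1373]
tool_rot: [3.122, 0.351, 0.0]
wrist_force: [1.2, -1.3, 0.8]
grip_width: 0.0001
gripper_force: 0.0
```

```bash
python3 - <<'E'
from plant import env, optics
from h import *
c=optics.camera("side"); np.savez("pics/side2.npz",**c)
cv2.imwrite("pics/l2.png",cv2.cvtColor(cv2.resize(c["frame"][70:230,140:290],None,fx=3.7,fy=3.7),cv2.COLOR_RGB2BGR))
s=env.state();print(s["grip_width"],s["gripper_force"],s["wrist_force"],s["eef_pos"])
W=cloud(c)
for v in range(126,206,4): print(v,W[v,208].round(3),W[v,219].round(3),W[v,228].round(3))
E
```

```text
3.52090462121188e-05 0.0 [ 1.526147   -0.27045326  1.80126636] [ 0.4485236  -0.09660871  0.13936994]
126 [ 0.438 -0.117  0.233] [ 0.466 -0.151  0.245] [0.416 0.53  0.008]
130 [0.34  0.508 0.   ] [ 0.465 -0.142  0.232] [ 0.417  0.507 -0.   ]
134 [ 0.346  0.467 -0.001] [ 0.462 -0.125  0.217] [0.421 0.461 0.001]
138 [ 0.351  0.424 -0.   ] [ 0.459 -0.103  0.199] [0.428 0.392 0.011]
142 [0.357 0.379 0.002] [ 0.458 -0.102  0.189] [0.428 0.378 0.001]
146 [0.368 0.303 0.017] [ 0.457 -0.101  0.179] [ 0.431  0.347 -0.001]
150 [0.371 0.28  0.012] [ 0.457 -0.106  0.171] [ 0.434  0.309 -0.001]
154 [ 0.37   0.277 -0.001] [0.408 0.27  0.002] [0.437 0.272 0.   ]
158 [0.375 0.24  0.   ] [0.411 0.238 0.001] [ 0.44  0.24 -0.  ]
162 [ 0.379  0.21  -0.001] [0.414 0.208 0.   ] [ 0.442  0.215 -0.003]
166 [ 0.383  0.179 -0.001] [ 0.453 -0.095  0.125] [ 0.475 -0.094  0.125]
170 [ 0.428 -0.104  0.119] [ 0.453 -0.099  0.117] [ 0.474 -0.095  0.114]
174 [ 0.427 -0.106  0.109] [ 0.452 -0.098  0.105] [ 0.474 -0.095  0.104]
178 [ 0.427 -0.108  0.1  ] [ 0.452 -0.102  0.097] [ 0.473 -0.094  0.093]
182 [ 0.426 -0.107  0.089] [ 0.451 -0.099  0.084] [ 0.473 -0.092  0.081]
186 [ 0.425 -0.106  0.077] [ 0.451 -0.101  0.075] [ 0.473 -0.097  0.073]
190 [ 0.425 -0.108  0.068] [ 0.451 -0.103  0.065] [ 0.472 -0.101  0.063]
194 [ 0.424 -0.111  0.058] [ 0.45  -0.106  0.055] [ 0.472 -0.102  0.053]
198 [ 0.424 -0.112  0.048] [ 0.45  -0.109  0.045] [ 0.472 -0.107  0.044]
202 [ 0.424 -0.12   0.041] [ 0.45  -0.114  0.037] [ 0.472 -0.11   0.035]
```

View pics/l2.png

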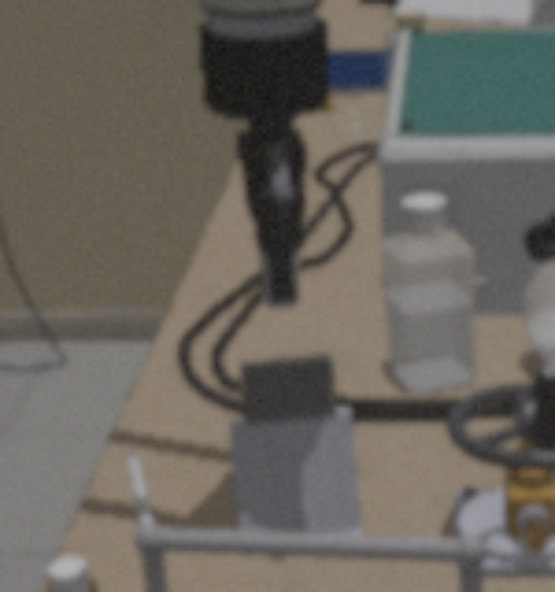

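```bash
python3 - <<'E'
from h import *
W=cloud(np.load("pics/side2.npz"))
P=box(W,.42,.49,-.14,-.06,.155,.2); c=Ro.from_euler('z',-.224).apply(P-[.4485,-.0966,0])
for z in np.arange(.160,.2,.005):
    Q=c[abs(c[:,2]-z)<.0025]
    if len(Q): print(z.round(3),len(Q),Q.min(0).round(4),np.median(Q,0).round(4),Q.max(0).round(4))
E
```

```text
0.165 12 [-0.0097 -0.0105  0.1645] [-0.0028 -0.0074  0.1662] [ 0.0068 -0.0031  0.1672]
0.17 12 [-0.0113 -0.0127  0.1675] [ 0.003  -0.009   0.1695] [ 0.0092 -0.0018  0.172 ]
0.175 20 [-0.0116 -0.0158  0.1726] [-0.0018 -0.0135  0.1751] [ 0.0094 -0.007   0.1775]
0.18 20 [-0.0111 -0.0162  0.1776] [-0.0012 -0.0108  0.1789] [ 0.01   -0.0054  0.182 ]
0.185 20 [-0.0108 -0.0167  0.1828] [-0.0014 -0.0133  0.1847] [ 0.0103 -0.0051  0.1866]
0.19 25 [-0.0113 -0.0164  0.1875] [-0.0018 -0.0134  0.19  ] [0.0107 0.0063 0.1924]
0.195 20 [-0.0114 -0.0188  0.1927] [-0.0014 -0.0126  0.1955] [0.0104 0.0028 0.1975]
0.2 11 [-0.0115 -0.0148  0.1978] [-0.0057 -0.0126  0.1992] [ 0.0085 -0.0012  0.2   ]
```

The reported TCP reads about 26 mm lower than the real fingertips: both the depth data and the contact on the spine's top agree. I open, go deeper and grip again.

Call:
carry_out(
  steps=[
    [0, 0, 0, 0, 0, 0, 1],
    [0, 0, 0, 0, 0, 0, 1],
    [0, 0, 0, 0, 0, 0, 1],
    [0, 0, 0, 0, 0, 0, 1],
    [0, 0, 0, 0, 0, 0, 1],
  ],
)

```text
time_s: 4.25
eef_pos: [0.447, -0.0961, 0.1359]
tool_rot: [-3.122, -0.351, 0.001]
wrist_force: [0.1, -0.4, 0.5]
grip_width: 0.0724
gripper_force: 0.0
```

Call:
carry_out(
  steps=[
    [0, 0, 15, 0, 0, 0, 1],
    [0, 0, 30, 0, 0, 0, 1],
    [0, 0, 45, 0, 0, 0, 1],
    [0, 0, 58, 0, 0, 0, 1],
    [0, 0, 67, 0, 0, 0, 1],
  ],
)

```text
time_s: 4.75
eef_pos: [0.4467, -0.096, 0.068]
tool_rot: [-3.121, -0.351, 0.002]
wrist_force: [-0.9, 0.8, 0.5]
grip_width: 0.0854
gripper_force: 0.0
```

Call:
carry_out(
  steps=[
    [0, 0, 0, 0, 0, 0, 0.2],
    [0, 0, 0, 0, 0, 0, -0.3],
    [0, 0, 0, 0, 0, 0, -0.6],
    [0, 0, 0, 0, 0, 0, -0.7],
    [0, 0, 0, 0, 0, 0, -1],
  ],
)

```text
time_s: 5.25
eef_pos: [0.4477, -0.0962, 0.07]
tool_rot: [3.121, 0.351, 0.002]
wrist_force: [0.6, 0.1, 0.4]
grip_width: 0.0124
gripper_force: 0.2
```

Call:
carry_out(
  steps=[
    [0, 0, 0, 0, 0, 0, -1],
    [0, 0, 0, 0, 0, 0, -1],
    [0, 0, 0, 0, 0, 0, -1],
    [0, 0, 0, 0, 0, 0, -1],
    [0, 0, 0, 0, 0, 0, -1],
  ],
)

```text
time_s: 5.75
eef_pos: [0.4474, -0.0962, 0.0695]
tool_rot: [3.122, 0.351, 0.001]
wrist_force: [0.6, 0.4, 0.8]
grip_width: 0.0085
gripper_force: 61.0
```

Call:
carry_out(
  steps=[
    [0, 0, -20, 0, 0, 0, -1],
    [0, 0, -50, 0, 0, 0, -1],
    [0, 0, -85, 0, 0, 0, -1],
    [0, 0, -120, 0, 0, 0, -1],
    [0, 0, -140, 0, 0, 0, -1],
  ],
)

```text
time_s: 6.25
eef_pos: [0.4481, -0.0965, 0.2123]
tool_rot: [3.12, 0.351, 0.006]
wrist_force: [0.4, -0.1, -1.3]
grip_width: 0.009
gripper_force: 60.7
```

```bash
python3 - <<'E'
from h import *
from plant import env
print(rel((.482,-.306,.21),-.07), env.state()["eef_pos"], env.state()["wrist_force"])
E
```

```text
[-1.345200e+01  2.118417e+02  2.681400e+00  1.700000e-03 -3.700000e-03
  2.938000e-01] [ 0.44809088 -0.09645249  0.21225419] [ 0.35292909 -0.09874175 -1.26223887]
```

Call:
carry_out(
  steps=[
    [-1, 20, 0, 0, 0, 0.05, -1],
    [-3, 45, 0, 0, 0, 0.1, -1],
    [-5, 70, 0, 0, 0, 0.15, -1],
    [-6, 95, 0, 0, 0, 0.22, -1],
    [-8, 120, 0, 0, 0, 0.29, -1],
  ],
)

```text
time_s: 6.75
eef_pos: [0.466, -0.2158, 0.2087]
tool_rot: [-3.139, 0.108, 0.001]
wrist_force: [0.9, 0.0, -1.6]
grip_width: 0.0088
gripper_force: 60.6
```

```bash
python3 - <<'E'
from h import *
print(rel((.482,-.306,.21),-.07))
E
```

```text
[ 2.22071e+01  8.89130e+01 -1.40200e+00 -4.00000e-04  9.00000e-04
  1.00000e-03]
```

Call:
carry_out(
  steps=[
    [5, 20, 0, 0, 0, 0, -1],
    [10, 42, 0, 0, 0, 0, -1],
    [16, 65, 0, 0, 0, 0, -1],
    [20, 82, 0, 0, 0, 0, -1],
    [22, 89, 0, 0, 0, 0, -1],
  ],
)

```text
time_s: 7.25
eef_pos: [0.4821, -0.3066, 0.2086]
tool_rot: [-3.139, 0.105, 0.002]
wrist_force: [0.1, 0.0, -0.7]
grip_width: 0.0087
gripper_force: 60.6
```

```bash
python3 - <<'E'
from plant import env, optics
from h import *
o=[optics.camera(n) for n in("top","side")]
a=cv2.resize(o[0]["frame"][150:290,220:350],None,fx=3,fy=3); b=cv2.resize(o[1]["frame"][150:290,150:285],None,fx=3,fy=3)
cv2.imwrite("pics/l3.png",cv2.cvtColor(np.hstack([a,b])[:,:800],cv2.COLOR_RGB2BGR))
s=env.state();print(s["eef_pos"],rel((.482,-.306,.155),-.07))
W=cloud(o[1])
P=box(W,.38,.58,-.36,-.27,.145,.23); print("sign",line(box(P[None],.4,.56,-.36,-.27,.225,.25)) if 0 else "",P.min(0),P.max(0),P.mean(0))
for z in (.15,.17,.19,.21): 
    Q=P[abs(P[:,2]-z)<.005]; print(z,len(Q),np.polyfit(Q[:,0],Q[:,1],1),Q[:,0].min(),Q[:,0].max(),Q[:,1].mean())
P=box(W,.36,.61,-.36,-.26,.108,.128); print("bar",line(P))
E
```

```text
[ 0.48208167 -0.30568589  0.20877555] [-1.65000e-02  3.60900e-01  5.37753e+01 -8.00000e-04  8.00000e-04
  3.40000e-03]
sign  [ 0.44276086 -0.34403439  0.1450283 ] [ 0.52525118 -0.28052144  0.22991197] [ 0.48404885 -0.3230943   0.18583563]
0.15 280 [ 0.09498725 -0.38079838] 0.4427608613760567 0.5252511773266039 -0.3348327487395235
0.17 262 [ 0.03858533 -0.34670201] 0.4434681811160664 0.5246995635706777 -0.3280435181806014
0.19 251 [-0.01177987 -0.31593042] 0.44396545170617063 0.5238748963720818 -0.3216384484495932
0.21 251 [-0.07058255 -0.28085699] 0.44427184023403016 0.5234234068165939 -0.31501318566016734
bar (array([ 0.48339127, -0.31189293,  0.11742471]), np.float64(-0.06846887853996726), np.float64(0.18513513781698765))
```

View pics/l3.png

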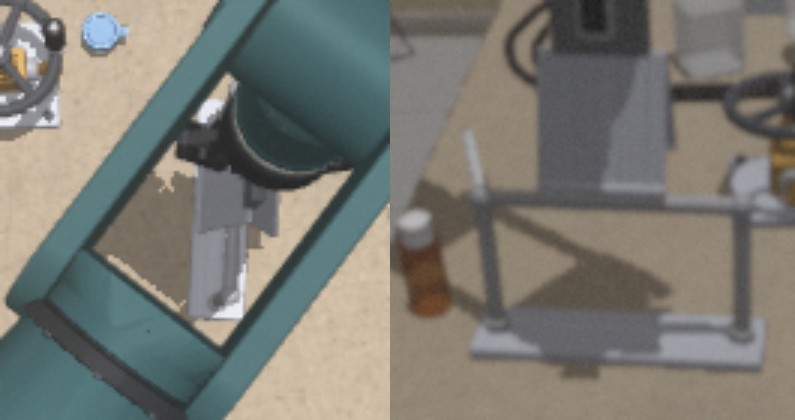

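```bash
python3 - <<'E'
from plant import env, optics
from h import *
for n in("top","side"):
    c=optics.camera(n); W=cloud(c)
    P=box(W,.43,.54,-.36,-.265,.128,.2)
    m=W[...,0]; print(n,len(P),P.min(0),P.max(0))
    # front face
    if n=="side":
        A=np.c_[P[:,0]-.482,P[:,2]-.17,np.ones(len(P))]
        k=np.ones(len(P),bool)
        for _ in range(5):
            q=np.linalg.lstsq(A[k],P[k,1],rcond=None)[0]; r=P[:,1]-A@q; k=abs(r)<.006
        print("face y = a x + b z + c",q,k.sum())
        G=P[k]
        for x in np.arange(.445,.525,.01):
            Q=G[abs(G[:,0]-x)<.005]; print(x.round(3),Q[:,2].min().round(4))
    else:
        for z in (.19,.18,.17,.16,.15,.14): 
            Q=P[abs(P[:,2]-z)<.005]; print(z,len(Q),Q.mean(0).round(3))
E
```

```text
top 342 [ 0.44052669 -0.33596099  0.14073306] [ 0.49649266 -0.2702397   0.1998859 ]
0.19 55 [ 0.462 -0.294  0.19 ]
0.18 56 [ 0.464 -0.295  0.18 ]
0.17 52 [ 0.464 -0.294  0.17 ]
0.16 56 [ 0.465 -0.292  0.159]
0.15 82 [ 0.467 -0.293  0.149]
0.14 13 [ 0.464 -0.296  0.143]
side 1516 [ 0.44233959 -0.34244482  0.13901618] [ 0.52524174 -0.27933655  0.19984388]
face y = a x + b z + c [-0.06525436  0.36860203 -0.32755237] 1453
0.445 0.1415
0.455 0.1403
0.465 0.139
0.475 0.14
0.485 0.1411
0.495 0.1414
0.505 0.1417
0.515 0.1399
0.525 0.14
```

Call:
carry_out(
  steps=[
    [0, 0, 15, 0, 0, 0, -1],
    [0, 0, 30, 0, 0, 0, -1],
    [0, 0, 45, 0, 0, 0, -1],
    [0, 0, 60, 0, 0, 0, -1],
    [0, 0, 72, 0, 0, 0, -1],
  ],
)

```text
time_s: 7.95
eef_pos: [0.4814, -0.3044, 0.1348]
tool_rot: [-3.138, 0.103, 0.003]
wrist_force: [-0.8, -0.5, -1.4]
grip_width: 0.0089
gripper_force: 60.7
```

Call:
carry_out(
  steps=[
    [0, 0, 3, 0, 0, 0, -1],
    [0, 0, 6, 0, 0, 0, -1],
    [0, 0, 8, 0, 0, 0, -1],
    [0, 0, 10, 0, 0, 0, -1],
    [0, 0, 11, 0, 0, 0, -1],
  ],
)

```text
time_s: 8.45
eef_pos: [0.4824, -0.3054, 0.1268]
tool_rot: [3.139, -0.104, 0.001]
wrist_force: [0.2, -0.9, -0.4]
grip_width: 0.0091
gripper_force: 60.6
```

Call:
carry_out(
  steps=[
    [0, 0, 0.5, 0, 0, 0, -1],
    [0, 0, 1, 0, 0, 0, -1],
    [0, 0, 1.5, 0, 0, 0, -1],
    [0, 0, 2, 0, 0, 0, -1],
    [0, 0, 2, 0, 0, 0, -1],
  ],
)

```text
time_s: 8.95
eef_pos: [0.4824, -0.3058, 0.1248]
tool_rot: [3.139, -0.104, 0.001]
wrist_force: [-0.3, -1.6, 0.2]
grip_width: 0.0087
gripper_force: 60.9
```

Call:
carry_out(
  steps=[
    [0, 0, 0.5, 0, 0, 0, -1],
    [0, 0, 1, 0, 0, 0, -1],
    [0, 0, 1.5, 0, 0, 0, -1],
    [0, 0, 1.5, 0, 0, 0, -1],
    [0, 0, 1.5, 0, 0, 0, -1],
  ],
)

```text
time_s: 9.45
eef_pos: [0.4824, -0.306, 0.1238]
tool_rot: [3.138, -0.104, 0.002]
wrist_force: [-0.9, -3.7, 5.1]
grip_width: 0.0091
gripper_force: 61.6
```

Call:
carry_out(
  steps=[
    [0, 0, 0, 0, 0, 0, -0.7],
    [0, 0, 0, 0, 0, 0, -0.6],
    [0, 0, 0, 0, 0, 0, -0.5],
    [0, 0, 0, 0, 0, 0, -0.3],
    [0, 0, 0, 0, 0, 0, 0],
  ],
)

```text
time_s: 9.95
eef_pos: [0.482, -0.3048, 0.1223]
tool_rot: [-3.139, 0.104, 0.001]
wrist_force: [-0.9, -0.3, -1.1]
grip_width: 0.0418
gripper_force: 0.0
```

Call:
carry_out(
  steps=[
    [0, 0, 0, 0, 0, 0, 0.5],
    [0, 0, 0, 0, 0, 0, 0.5],
    [0, 0, -15, 0, 0, 0, 0.5],
    [0, 0, -35, 0, 0, 0, 0.5],
    [0, 0, -60, 0, 0, 0, 0.5],
  ],
)

```text
time_s: 10.45
eef_pos: [0.4818, -0.3049, 0.1837]
tool_rot: [-3.139, 0.104, 0.001]
wrist_force: [0.2, 0.1, 0.2]
grip_width: 0.0643
gripper_force: 0.0
```

```bash
python3 - <<'E'
from plant import env, optics
from h import *
c=optics.camera("side"); W=cloud(c)
P=box(W,.43,.54,-.36,-.265,.045,.105)
A=np.c_[P[:,0]-.482,P[:,2]-.09,np.ones(len(P))]; k=np.ones(len(P),bool)
for _ in range(5):
    q=np.linalg.lstsq(A[k],P[k,1],rcond=None)[0]; k=abs(P[:,1]-A@q)<.006
print(q,k.sum(),P[k].min(0),P[k].max(0))
P=box(W,.43,.54,-.34,-.28,.145,.19);print(P.max(0),P.min(0),len(P))
cv2.imwrite("pics/l4.png",cv2.cvtColor(cv2.resize(c["frame"][130:290,140:330],None,fx=3,fy=3),cv2.COLOR_RGB2BGR))
s=env.state();print(s["eef_pos"],s["grip_width"],s["wrist_force"],rel((.6115,-.162,.2),0))
E
```

```text
[-0.06762907  0.38132058 -0.32711121] 1076 [ 0.44331946 -0.34457136  0.05417952] [ 0.52232084 -0.31725688  0.10494389]
[ 0.51403678 -0.30279488  0.17970775] [ 0.45389424 -0.31714784  0.14500577] 566
[ 0.48395188 -0.30660946  0.18996316] 0.0639922539205163 [ 1.30866471 -0.82892205  3.37000527] [ 1.177786e+02 -1.526779e+02 -9.940600e+00  5.500000e-03 -7.500000e-03
 -6.620000e-02]
```

View pics/l4.png

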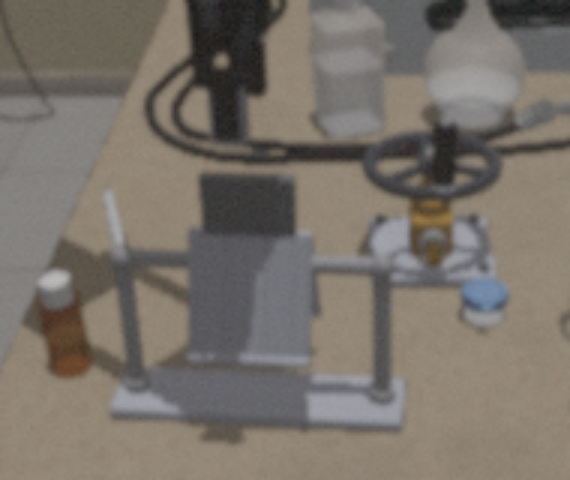

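Sign seated and released: it sits between the posts, and the front face fits a tilt of about 21° (the sheet is 20° to vertical). Now the crank handle.

Call:
carry_out(
  steps=[
    [10, -13, -5, 0, 0, -0.02, 0.6],
    [35, -46, -8, 0, 0, -0.04, 0.6],
    [65, -85, -8, 0, 0, -0.066, 0.6],
    [95, -123, -8, 0, 0, -0.066, 0.6],
    [118, -153, -8, 0, 0, -0.066, 0.6],
  ],
)

```text
time_s: 11.0
eef_pos: [0.6115, -0.1567, 0.1902]
tool_rot: [-3.14, -0.004, 0.001]
wrist_force: [0.0, -0.6, -1.0]
grip_width: 0.0684
gripper_force: 0.0
```

```bash
python3 - <<'E'
from plant import env, optics
from h import *
s=env.state();print(s["eef_pos"],s["grip_width"],rel((.612,-.1625,.083),0))
W=cloud(optics.camera("side")); P=box(W,.55,.68,-.2,-.05,.105,.147)
print(len(P),P.mean(0),P.min(0),P.max(0))
P=box(W,.55,.68,-.24,-.08,.19,.26); print(P.mean(0),P.min(0),P.max(0))
E
```

```text
[ 0.61153894 -0.1566893   0.19016276] 0.0683584958059516 [ 5.074000e-01  5.971000e+00  1.071537e+02 -1.500000e-03  6.000000e-04
  2.500000e-03]
139 [ 0.6137718  -0.16672336  0.12654791] [ 0.60581047 -0.17195178  0.10510705] [ 0.62189668 -0.15612075  0.14621064]
[ 0.61282843 -0.1900887   0.24427059] [ 0.60137632 -0.20911183  0.22478173] [ 0.62336979 -0.11803219  0.25996369]
```

Call:
carry_out(
  steps=[
    [1, 6, 20, 0, 0, 0, 0.6],
    [1.5, 6, 45, 0, 0, 0, 0.6],
    [1.5, 6, 70, 0, 0, 0, 0.6],
    [1.5, 6, 92, 0, 0, 0, 0.6],
    [1.5, 6, 106, 0, 0, 0, 0.6],
  ],
)

```text
time_s: 11.55
eef_pos: [0.6103, -0.1649, 0.0818]
tool_rot: [-3.14, -0.002, 0.007]
wrist_force: [-0.2, -0.6, 0.0]
grip_width: 0.0685
gripper_force: 0.0
```

Call:
carry_out(
  steps=[
    [0, 0, 0, 0, 0, 0, 0],
    [0, 0, 0, 0, 0, 0, -0.3],
    [0, 0, 0, 0, 0, 0, -0.5],
    [0, 0, 0, 0, 0, 0, -0.7],
    [0, 0, 0, 0, 0, 0, -1],
  ],
)

```text
time_s: 12.05
eef_pos: [0.6125, -0.1595, 0.0872]
tool_rot: [-3.13, -0.005, -0.004]
wrist_force: [-1.3, 14.5, 3.5]
grip_width: 0.0162
gripper_force: 58.5
```

Call:
carry_out(
  steps=[
    [0, 0, 0, 0, 0, 0, -1],
    [0, 0, 0, 0, 0, 0, -1],
    [0, 0, 0, 0, 0, 0, -1],
    [0, 0, 0, 0, 0, 0, -1],
    [0, 0, 0, 0, 0, 0, -1],
  ],
)

```text
time_s: 12.55
eef_pos: [0.6125, -0.1594, 0.0872]
tool_rot: [-3.131, -0.006, -0.004]
wrist_force: [-1.6, 15.2, 4.2]
grip_width: 0.0168
gripper_force: 58.5
```

Call:
carry_out(
  steps=[
    [0, -1, 0, 0, 0, 0, -1],
    [0, -2, 0, 0, 0, 0, -1],
    [0, -3, 0, 0, 0, 0, -1],
    [0, -4, 0, 0, 0, 0, -1],
    [0, -4, 0, 0, 0, 0, -1],
  ],
)

```text
time_s: 13.05
eef_pos: [0.6125, -0.1593, 0.0873]
tool_rot: [-3.138, -0.003, -0.004]
wrist_force: [-1.7, 6.7, 2.4]
grip_width: 0.0159
gripper_force: 58.5
```

```bash
python3 - <<'E'
from plant import env
s=env.state();print(*[s[k].round(4) for k in("eef_pos","wrist_force","ft_torque","tool_rot")],s["grip_width"])
E
```

```text
[ 0.6125 -0.1593  0.0873] [-1.6826  6.6776  2.377 ] [1.129  0.1767 0.0217] [-3.1375e+00 -2.6000e-03 -4.4000e-03] 0.015871323815460817
```

Call:
carry_out(
  steps=[
    [-10.5, -1, 0, 0, 0, 0, -1],
    [-20.7, -3.2, 0, 0, 0, 0, -1],
    [-30.2, -7.5, 0, 0, 0, 0, -1],
    [-38.6, -13.7, 0, 0, 0, 0, -1],
    [-45.6, -21.5, 0, 0, 0, 0, -1],
  ],
)

```text
time_s: 13.55
eef_pos: [0.5678, -0.1408, 0.0873]
tool_rot: [3.14, -0.001, 0.011]
wrist_force: [5.9, 2.3, 1.9]
grip_width: 0.0166
gripper_force: 58.7
```

Call:
carry_out(
  steps=[
    [0, 0, 0, 0, 0, 0, -1],
    [0, 0, 0, 0, 0, 0, -1],
    [0, 0, 0, 0, 0, 0, -1],
    [0, 0, 0, 0, 0, 0, -1],
    [0, 0, 0, 0, 0, 0, -1],
  ],
)

```text
time_s: 14.05
eef_pos: [0.5677, -0.1407, 0.0872]
tool_rot: [3.141, -0.0, 0.008]
wrist_force: [3.0, 3.8, 5.5]
grip_width: 0.0161
gripper_force: 59.1
```

Call:
carry_out(
  steps=[
    [-4.1, -6.1, 0, 0, 0, 0, -1],
    [-7.2, -12.3, 0, 0, 0, 0, -1],
    [-9.1, -18.1, 0, 0, 0, 0, -1],
    [-10.3, -24.1, 0, 0, 0, 0, -1],
    [-10.3, -24.1, 0, 0, 0, 0, -1],
  ],
)

```text
time_s: 14.55
eef_pos: [0.5574, -0.1171, 0.0872]
tool_rot: [3.14, 0.0, 0.009]
wrist_force: [3.6, 2.0, 6.1]
grip_width: 0.0164
gripper_force: 59.2
```

Call:
carry_out(
  steps=[
    [0, 0, 0, 0, 0, 0, -1],
    [0, 0, 0, 0, 0, 0, -1],
    [0, 0, 0, 0, 0, 0, -1],
    [0, 0, 0, 0, 0, 0, -1],
    [0, 0, 0, 0, 0, 0, -1],
  ],
)

```text
time_s: 15.05
eef_pos: [0.5575, -0.1173, 0.0872]
tool_rot: [3.14, -0.001, 0.009]
wrist_force: [4.2, 1.7, 6.6]
grip_width: 0.0162
gripper_force: 59.2
```

Call:
carry_out(
  steps=[
    [0, -1, 0, 0, 0, 0, -1],
    [0, -2, 0, 0, 0, 0, -1],
    [0, -3, 0, 0, 0, 0, -1],
    [0, -4, 0, 0, 0, 0, -1],
    [0, -4, 0, 0, 0, 0, -1],
  ],
)

```text
time_s: 15.55
eef_pos: [0.5571, -0.1143, 0.0872]
tool_rot: [3.138, -0.001, 0.007]
wrist_force: [2.9, -0.8, 5.7]
grip_width: 0.0161
gripper_force: 59.3
```

Call:
carry_out(
  steps=[
    [0, -1, 0, 0, 0, 0, -1],
    [0, -2, 0, 0, 0, 0, -1],
    [0, -3, 0, 0, 0, 0, -1],
    [0, -4, 0, 0, 0, 0, -1],
    [0, -4, 0, 0, 0, 0, -1],
  ],
)

```text
time_s: 16.05
eef_pos: [0.5569, -0.1112, 0.0872]
tool_rot: [3.136, -0.002, 0.007]
wrist_force: [2.2, -3.5, 6.0]
grip_width: 0.0164
gripper_force: 59.3
```

Call:
carry_out(
  steps=[
    [0, -1, 0, 0, 0, 0, -1],
    [0, -2, 0, 0, 0, 0, -1],
    [0, -3, 0, 0, 0, 0, -1],
    [0, -4, 0, 0, 0, 0, -1],
    [0, -4, 0, 0, 0, 0, -1],
  ],
)

```text
time_s: 16.55
eef_pos: [0.5569, -0.1111, 0.0873]
tool_rot: [3.129, -0.004, 0.007]
wrist_force: [2.6, -10.8, 3.8]
grip_width: 0.016
gripper_force: 59.3
```

Stop reached at y = -0.1111 with 10.8 N, well above friction. Now back off two turns, as eight quarter-turn calls.

Call:
carry_out(
  steps=[
    [3.0, 20.4, 0, 0, 0, 0, -1],
    [10.6, 34.0, 0, 0, 0, 0, -1],
    [22.0, 44.7, 0, 0, 0, 0, -1],
    [36.2, 51.3, 0, 0, 0, 0, -1],
    [51.7, 53.2, 0, 0, 0, 0, -1],
  ],
)

```text
time_s: 17.05
eef_pos: [0.6072, -0.1597, 0.0872]
tool_rot: [3.139, -0.003, 0.0]
wrist_force: [-1.4, 2.5, 9.3]
grip_width: 0.0161
gripper_force: 60.0
```

Call:
carry_out(
  steps=[
    [15.4, -3.0, 0, 0, 0, 0, -1],
    [29.0, -10.6, 0, 0, 0, 0, -1],
    [39.7, -22.0, 0, 0, 0, 0, -1],
    [46.3, -36.2, 0, 0, 0, 0, -1],
    [48.2, -51.7, 0, 0, 0, 0, -1],
  ],
)

```text
time_s: 17.55
eef_pos: [0.6571, -0.1086, 0.0873]
tool_rot: [3.137, -0.003, 0.006]
wrist_force: [-1.2, -1.8, 8.0]
grip_width: 0.0159
gripper_force: 59.9
```

Good circle with small forces; continuing.

Call:
carry_out(
  steps=[
    [-3.0, -15.4, 0, 0, 0, 0, -1],
    [-10.6, -29.0, 0, 0, 0, 0, -1],
    [-22.0, -39.7, 0, 0, 0, 0, -1],
    [-36.2, -46.3, 0, 0, 0, 0, -1],
    [-51.7, -48.2, 0, 0, 0, 0, -1],
  ],
)

```text
time_s: 18.05
eef_pos: [0.6045, -0.0596, 0.0872]
tool_rot: [3.137, -0.0, 0.006]
wrist_force: [1.6, -4.4, 6.4]
grip_width: 0.0164
gripper_force: 59.6
```

Call:
carry_out(
  steps=[
    [-15.4, 3.0, 0, 0, 0, 0, -1],
    [-29.0, 10.6, 0, 0, 0, 0, -1],
    [-39.7, 22.0, 0, 0, 0, 0, -1],
    [-46.3, 36.2, 0, 0, 0, 0, -1],
    [-48.2, 51.7, 0, 0, 0, 0, -1],
  ],
)

```text
time_s: 18.55
eef_pos: [0.5568, -0.1109, 0.0873]
tool_rot: [3.14, -0.0, 0.008]
wrist_force: [6.9, 2.4, 5.8]
grip_width: 0.016
gripper_force: 59.5
```

Call:
carry_out(
  steps=[
    [3.0, 15.4, 0, 0, 0, 0, -1],
    [10.6, 29.0, 0, 0, 0, 0, -1],
    [22.0, 39.7, 0, 0, 0, 0, -1],
    [36.2, 46.3, 0, 0, 0, 0, -1],
    [51.7, 48.2, 0, 0, 0, 0, -1],
  ],
)

```text
time_s: 19.05
eef_pos: [0.6072, -0.1597, 0.0872]
tool_rot: [3.14, -0.003, -0.0]
wrist_force: [-2.9, 2.1, 11.3]
grip_width: 0.0162
gripper_force: 60.1
```

Call:
carry_out(
  steps=[
    [15.4, -3.0, 0, 0, 0, 0, -1],
    [29.0, -10.6, 0, 0, 0, 0, -1],
    [39.7, -22.0, 0, 0, 0, 0, -1],
    [46.3, -36.2, 0, 0, 0, 0, -1],
    [48.2, -51.7, 0, 0, 0, 0, -1],
  ],
)

```text
time_s: 19.55
eef_pos: [0.657, -0.1086, 0.0872]
tool_rot: [3.137, -0.003, 0.006]
wrist_force: [-0.0, -1.0, 7.7]
grip_width: 0.0163
gripper_force: 60.0
```

Call:
carry_out(
  steps=[
    [-3.0, -15.4, 0, 0, 0, 0, -1],
    [-10.6, -29.0, 0, 0, 0, 0, -1],
    [-22.0, -39.7, 0, 0, 0, 0, -1],
    [-36.2, -46.3, 0, 0, 0, 0, -1],
    [-51.7, -48.2, 0, 0, 0, 0, -1],
  ],
)

```text
time_s: 20.05
eef_pos: [0.6046, -0.0596, 0.0872]
tool_rot: [3.137, -0.0, 0.006]
wrist_force: [2.2, -4.4, 8.0]
grip_width: 0.0162
gripper_force: 59.8
```

Call:
carry_out(
  steps=[
    [-15.4, 3.0, 0, 0, 0, 0, -1],
    [-29.0, 10.6, 0, 0, 0, 0, -1],
    [-39.7, 22.0, 0, 0, 0, 0, -1],
    [-46.3, 36.2, 0, 0, 0, 0, -1],
    [-48.2, 51.7, 0, 0, 0, 0, -1],
  ],
)

```text
time_s: 20.55
eef_pos: [0.5568, -0.1109, 0.0872]
tool_rot: [3.14, -0.0, 0.008]
wrist_force: [6.6, 1.4, 5.7]
grip_width: 0.0162
gripper_force: 59.6
```

Call:
carry_out(
  steps=[
    [0, 0, 0, 0, 0, 0, -1],
    [0, 0, 0, 0, 0, 0, -1],
    [0, 0, 0, 0, 0, 0, -1],
    [0, 0, 0, 0, 0, 0, -1],
    [0, 0, 0, 0, 0, 0, -1],
  ],
)

```text
time_s: 21.05
eef_pos: [0.5569, -0.1118, 0.0872]
tool_rot: [3.138, -0.002, 0.006]
wrist_force: [1.6, -1.1, 7.3]
grip_width: 0.0167
gripper_force: 59.6
```

Call:
carry_out(
  steps=[
    [0, -0.4, 0, 0, 0, 0, -1],
    [0, -0.8, 0, 0, 0, 0, -1],
    [0, -0.8, 0, 0, 0, 0, -1],
    [0, -0.8, 0, 0, 0, 0, -1],
    [0, -0.8, 0, 0, 0, 0, -1],
  ],
)

```text
time_s: 21.55
eef_pos: [0.5569, -0.1109, 0.0872]
tool_rot: [3.138, -0.002, 0.006]
wrist_force: [2.0, -1.3, 7.5]
grip_width: 0.0161
gripper_force: 59.6
```

```bash
python3 - <<'E'
from plant import env, optics
from h import *
c=optics.camera("side")
cv2.imwrite("pics/l5.png",cv2.cvtColor(cv2.resize(c["frame"][90:310,140:400],None,fx=2.5,fy=2.5),cv2.COLOR_RGB2BGR))
E
```

```text
(no output)
```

View pics/l5.png

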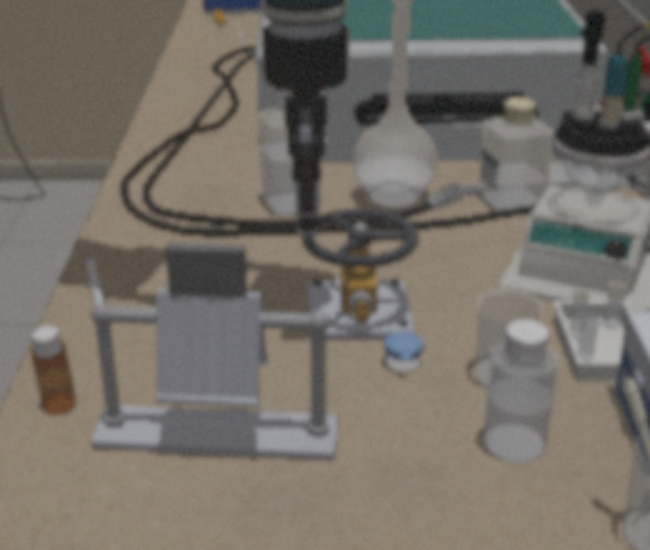

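The sign hangs at crop position (210,320), the gripper holds the handle on the wheel's -x side at (310,215), and the bystanders still stand in place.

```bash
python3 -c "
from plant import env
print(env.job_done())"
```

```text
the job is handed in; nothing more can be done
None
```

The job is handed in: the sign hangs released on the rail, the valve was closed to its stop and backed off two full turns (within about 1° by the arm's position readings), and the gripper still holds the crank handle. The first grasp missed and nudged the sign by a few millimetres, because the reported tool position reads about 26 mm lower than the real fingertips. The last picture shows the bystander glassware and bottles still standing in place.

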